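# Dress the soap stall's two display boards

### The job

Set up the two sample displays on the soap stall: on the oblong board stack the three brown paper-wrapped bars lying flat and centred, largest at the bottom, then the middle one, then the smallest, their long sides in line with the board's; on the round board put the soap dish in the middle, with the round soap standing upright in it. Do not knock over or push away the balm tin, the twine spool and the stamp that stand among them.

Things in the scene. Friction and masses are not known exactly. Their poses are not given: they have to be found in the camera images.
- large_bar: The largest brown kraft-paper-wrapped soap bar, a flat box tied crosswise with thin twine (under 1 mm proud), loose; 104 mm long (x), 60 mm wide (y), 30 mm high. Origin: centre of its underside; x along its length, z up. About 190 g.
- medium_bar: The middle-sized brown kraft-paper-wrapped soap bar, a flat box tied crosswise with thin twine (under 1 mm proud), loose; 84 mm long (x), 50 mm wide (y), 28 mm high. Origin: centre of its underside; x along its length, z up. About 120 g.
- small_bar: The smallest brown kraft-paper-wrapped soap bar, a flat box tied crosswise with thin twine (under 1 mm proud), loose; 60 mm long (x), 40 mm wide (y), 26 mm high. Origin: centre of its underside; x along its length, z up. About 65 g. (The black, blue and red wrapped bars on the steps and in the trays at the table's edges, and the boxes of bars on another table behind the robot, are stock, not part of the job.)
- dish: Round terracotta soap dish, loose, open side up: 62 mm outer diameter (foot 54 mm), 18 mm high, wall 5 mm, hollow 52 mm wide and 12 mm deep (its inner floor 6 mm above its underside). Origin: centre of its underside; z up. About 70 g. It can be gripped across its outside.
- round_soap: Round cream-white soap standing on end, a short drum 42 mm in diameter and 38 mm high with a paper band and a small brown seal on top, loose. Origin: centre of its underside; z up. About 50 g. Grip it by its upper 20 mm, so that the fingers clear the dish's rim when it goes in.
- oblong_board: Oblong pale wooden display board, fixed: 124 mm long (x), 84 mm wide (y), 20 mm thick, flat on the table and with a flat top. Origin: centre of its underside, at table height; x along its length, z up.
- round_board: Round pale wooden display board with dark bark edge, fixed: 100 mm in diameter, 20 mm thick, flat top. Origin: centre of its underside, at table height; z up.
- balm_tin: Bystander, loose, stands among the task's things: leave it where it is. Round flat metal tin, 37 mm in diameter, 22 mm high. Origin: centre of its underside.
- twine_spool: Bystander, loose, stands among the task's things: leave it where it is. Upright wooden spool of twine, 34 mm in diameter, 40 mm high. Origin: centre of its underside.
- stamp: Bystander, loose, stands among the task's things: leave it where it is. Hand stamp with a black 30 x 22 mm foot and a turned wooden handle, 48 mm high. Origin: centre of its underside.
Mind the look-alikes: they are no part of the job. Of the things shaped like the dish, the terracotta one is meant.

How it is judged:
At the end, for the whole second after the job is handed in: Bars stacked large, medium, small on the oblong board, dish on the round board: each centred on its support within 12 mm, seated within 3 mm, level; bars within 0.2 rad of the board; round soap upright on the dish floor within 9 mm of centre. All released, at rest (horizontal distance between large_bar and oblong_board below 0.012 m and z of large_bar in the frame of oblong_board between 0.017 and 0.023 m and angle between each of large_bar, medium_bar, small_bar, dish, round_soap's own z axis and vertical below 0.08 rad and horizontal distance between medium_bar and large_bar below 0.012 m and z of medium_bar in the frame of large_bar between 0.027 and 0.033 m and horizontal distance between small_bar and medium_bar below 0.012 m and z of small_bar in the frame of medium_bar between 0.025 and 0.031 m and angle between the x axis of each of large_bar, medium_bar, small_bar and the x axis of oblong_board, either way round below 0.2 rad and horizontal distance between dish and round_board below 0.012 m and z of dish in the frame of round_board between 0.017 and 0.023 m and horizontal distance between round_soap and dish below 0.009 m and z of round_soap in the frame of dish between 0.003 and 0.009 m and linear speed of each of large_bar, medium_bar, small_bar, dish, round_soap below 0.02 m/s and angular speed of each of large_bar, medium_bar, small_bar, dish, round_soap below 0.2 rad/s); the robot touches nothing.
It fails at once if the balm tin, the twine spool or the stamp is pushed more than 30 mm away or knocked over (distance of any of balm_tin, twine_spool, stamp from where it was at the start of the episode above 0.03 m or angle between any of balm_tin, twine_spool, stamp's own z axis and vertical above 0.6 rad).
It also fails if it takes over 144 s, if anything falls off the work surface, if the arm or the gripper's body presses on something with over 40 N, if the wrist force passes 120 N, or if a joint passes its speed limit or range.

### The arm

A 6-joint arm with a two-finger parallel gripper is mounted at the origin on the work surface. World frame = base frame: x ahead of the robot, y to its left, z up, the work surface at z = 0. Lengths are in m, angles in rad, forces in N, time in s.
With the tool pointing down it reaches from about 0.3 to 0.85 m from the base axis. Payload 5.4 kg.
Tool frame: the origin (TCP) lies on the centre line of the jaws, within the pads' length; the fingertips stand 25 mm ahead of it and the grasp point (between the pads) lies 6 mm ahead of it; z points along the fingers, y is the direction in which the jaws open and shut (so a half turn about z gives the same grasp; the last joint's range is limited). The gripper opens to 85 mm and grips with 20 to 120 N. Pads are 22 mm wide; open, the fingers measure 114 mm over their backs; the gripper's body (76 mm by 85 mm) begins 54 mm behind the grasp point. The pads swing forward as they close: fully open they stand 13 mm farther back than shut.
Start: joints at [0.974, 0.158, 1.597, -0, 1.386, -0.21], TCP at [0.217, 0.532, 0.256] pointing down, gripper open.
Joint ranges: [-2.91, 2.91], [-0.94, 2.29], [0.18, 2.7], [-1.29, 4.43], [0.17, 2.64], [-3, 3]. Speed limits (rad/s): [2.57, 2.57, 3.14, 3.14, 3.14, 3.14].

### API

Orientations are given as a unit quaternion [w, x, y, z].
In Python, from workcell import arm gives the robot as it stands.
- The arm moves only by the shell command python3 -m creep 'ROWS' [FORCE]. ROWS is JSON, a list of rows, each a list of 7 numbers: the shift along the tool's x, y, z normalised to -1 to 1, where 1 is 0.6 m, then the turn, a rotation vector about the tool's x, y, z normalised to -1 to 1, where 1 is pi/2 rad, then the finger opening in mm, from 0 to 85.4. A call has 1 to 12 rows; each row is the pose to reach, as a shift and turn from the pose measured when the call began, along the tool's axes at that moment; what a row does not reach only later rows make up. A row lasts 1/12 s, in which the tool goes at most 41.7 mm and 7.16 degrees, less where a joint would pass 70% of its speed; a pose out of reach is approached as far as the arm can. A call with a number of a shift or a turn outside -1 to 1 is refused whole. A call with a gripper value outside its range is refused whole. The fingers move at their own pace and stop on an object; FORCE is the grip in N (left out, the last holds). Time passes only in rows, so rows that repeat a pose let the fingers close. It gives the time, the measured TCP pose, the force and the opening at its end, in the units of the state.
- arm.state(): the state, without advancing time (a new reading comes with each control period).
- arm.snapshot(name): name is "scene" or "top" or "wrist"; returns the picture (384x512x3 uint8, red, green, blue); there is no depth.
- arm.calibration(name): a dict with "fx", "fy", "cx", "cy" (pixels), "position" and "attitude" of the camera in the world; the wrist camera has in their place "hand_eye" (4x4, takes a point from camera to tool coordinates, whose origin is the TCP and whose axes are the flange's). Camera axes: x right, y up, looking along -z (the intrinsics and any distortion apply to the point x, -y, -z); pixel columns grow to the right and rows downward; lengths in m; the calibration is good to about 2 mm. The wrist camera is an equidistant fisheye: a pixel r from the principal point sees the ray r / f radians off the axis. A picture is of the moment at which its call begins: read the wrist's pose just before it. calibration takes no time and is no camera call.
- arm.job_done(): hands the job in, once; it reports no verdict.
The state is a dict: "t": time; "joint_positions": joint angles; "joint_velocities": joint speeds; "effort": joint torques, N m; "ee_pos": TCP position; "tcp_rot": TCP orientation; "wrist_force": force on the tool from outside, world axes, zero at the start; "wrist_torque": the same for the moment, N m; "gripper_width": finger opening in m.
Only numpy, scipy, OpenCV 4.12 (cv2) and the standard library are available. Lean on these libraries where they do the work, as an engineer would, in place of code of your own. Each camera call takes 0.05 s, during which the arm holds its last target. There are 200 camera calls.

## Working session

There is one attempt and no reset: what is moved stays moved. The work goes in short steps, Python scripts to look and compute and a shell command to move; the robot and the scene stay as the last step left them, time stands still between calls to the robot, and variables do not carry over. Pictures are saved under pics/ and viewed, about 12 in all and at most 16, crops included, and the job is handed in when it is done.

```bash
mkdir -p pics; ls
python3 - <<'E'
from workcell import arm
import cv2,numpy as np
s=arm.state();print(s)
for n in ("top","scene","wrist"):
    c=arm.calibration(n);print(n,c)
    im=arm.snapshot(n);cv2.imwrite(f"pics/{n}0.png",im[...,::-1])
E
```

```text
pics
{'t': 0.0, 'joint_positions': array([ 9.73923700e-01,  1.59057239e-01,  1.59826218e+00, -1.13382951e-05,
        1.38619494e+00, -2.10092194e-01]), 'joint_velocities': array([ 0.00115197,  0.00140497, -0.00035688, -0.00054075,  0.00159423,
        0.00049813]), 'effort': array([-2.28152321e-04, -3.95994115e+01, -3.31428552e+01, -2.03168042e-04,
        8.39931570e-03,  3.45172373e-05]), 'ee_pos': array([0.21658866, 0.53203848, 0.25529726]), 'tcp_rot': array([-3.72128454e-04,  1.92185895e-01,  9.81358068e-01, -8.85882054e-04]), 'wrist_force': array([-0.62548826, -0.44697742, -0.51512941]), 'wrist_torque': array([-0.05713514,  0.0397449 ,  0.04975595]), 'gripper_width': 0.08511183723916117}
top {'fx': 428.7237217939304, 'fy': 428.7237217939304, 'cx': 247.77412676363014, 'cy': 195.8218241277174, 'position': array([0.27367754, 0.0065546 , 1.24816002]), 'attitude': array([ 0.7111679 ,  0.06228529, -0.05591557, -0.69802164])}
scene {'fx': 411.0967638096578, 'fy': 411.0967638096578, 'cx': 257.93709659480845, 'cy': 191.04262384933685, 'position': array([ 1.00164935, -0.02189679,  0.81194522]), 'attitude': array([0.71440074, 0.21317864, 0.19034865, 0.63871265])}
wrist {'fx': 297.3186396354542, 'fy': 297.3186396354542, 'cx': 250.84281791124732, 'cy': 193.8721389255806, 'hand_eye': array([[-6.18098559e-04,  9.47853437e-01,  3.18705947e-01,
         8.21881625e-02],
       [ 9.99999696e-01,  4.34283472e-04,  6.47811225e-04,
         1.08459526e-03],
       [ 4.75621371e-04,  3.18706250e-01, -9.47853417e-01,
        -1.16985238e-01],
       [ 0.00000000e+00,  0.00000000e+00,  0.00000000e+00,
         1.00000000e+00]])}
```

View pics/top0.png

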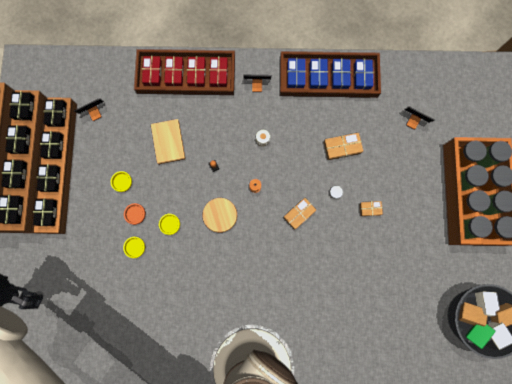

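View pics/scene0.png

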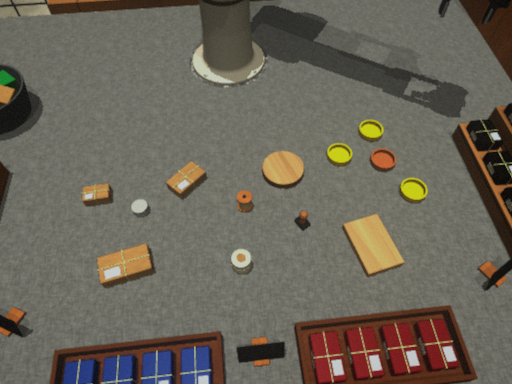

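The top view shows the oblong board at (168,141), the round board (220,215), the terracotta dish (135,214), the soap (263,137), and the large, medium and small bars at (343,146), (300,213) and (372,209). The bystanders are the stamp (213,165), spool (255,185) and tin (336,192). The scene view agrees.

```bash
cat > h.py <<'E'
import numpy as np, cv2
from scipy.spatial.transform import Rotation as R
from workcell import arm
def q2R(q): return R.from_quat(np.r_[q[1:],q[0]]).as_matrix()
def rays(name,px,st=None):
    px=np.atleast_2d(np.asarray(px,float)); c=arm.calibration(name)
    u=(px[:,0]-c["cx"])/c["fx"]; v=(px[:,1]-c["cy"])/c["fy"]
    if name=="wrist":
        th=np.hypot(u,v)+1e-12; d=np.c_[np.sin(th)*u/th,-np.sin(th)*v/th,-np.cos(th)]
        H=c["hand_eye"]; T=q2R(st["tcp_rot"])
        return st["ee_pos"]+T@H[:3,3], d@(T@H[:3,:3]).T
    return c["position"], np.c_[u,-v,-np.ones(len(u))]@q2R(c["attitude"]).T
def toplane(name,px,z,st=None):
    o,d=rays(name,px,st); return o[:2]+d[:,:2]*((z-o[2])/d[:,2])[:,None]
def blobs(im,lo,hi,amin=60):
    hsv=cv2.cvtColor(im,cv2.COLOR_RGB2HSV); m=cv2.inRange(hsv,lo,hi)
    m=cv2.morphologyEx(m,cv2.MORPH_CLOSE,np.ones((5,5)))
    cs,_=cv2.findContours(m,cv2.RETR_EXTERNAL,cv2.CHAIN_APPROX_NONE)
    return [c for c in cs if cv2.contourArea(c)>amin]
def rect(P):
    """centre, (long,short), yaw of long side, metres"""
    (c,(w,h),a)=cv2.minAreaRect((np.asarray(P)*1000).astype(np.float32))
    if w<h: w,h,a=h,w,a+90
    a=(a+90)%180-90
    return np.array(c)/1000,(w,h),np.radians(a)
def go(pos,yaw=None):
    """row numbers to reach TCP pos, tool down with jaw (tool y) axis along world angle yaw (mod pi)"""
    s=arm.state(); T=q2R(s["tcp_rot"]); d=T.T@(np.asarray(pos)-s["ee_pos"])/0.6
    if yaw is None: yaw=np.arctan2(T[1,1],T[0,1])
    best=None
    for k in (0,np.pi):
        a=yaw+k; y=np.array([np.cos(a),np.sin(a),0]); z=np.array([0,0,-1.]); G=np.c_[np.cross(y,z),y,z]
        r=R.from_matrix(T.T@G).as_rotvec()/(np.pi/2)
        if best is None or np.linalg.norm(r)<np.linalg.norm(best): best=r
    print("row",np.round(d,4).tolist(),np.round(best,4).tolist())
def show():
    s=arm.state(); T=q2R(s["tcp_rot"]); print("t%.2f"%s["t"],"pos",np.round(s["ee_pos"],4),"jaw",round(np.arctan2(T[1,1],T[0,1]),3),"tilt",round(np.arccos(-T[2,2]),4),"q6 %.2f"%s["joint_positions"][5],"F",np.round(s["wrist_force"],1),"w %.1f"%(s["gripper_width"]*1000))
E
python3 - <<'E'
from h import *
im=cv2.imread("pics/top0.png")[...,::-1].copy()
for nm,lo,hi,z in (("brown/board",(5,70,90),(24,255,255),.02),("terra",(0,120,90),(10,255,255),.018),("cream",(15,5,170),(45,110,255),.038),("white",(0,0,170),(180,60,255),.022)):
    for c in blobs(im,lo,hi,40):
        P=c[:,0]; 
        if not(95<P[:,0].mean()<420 and 100<P[:,1].mean()<260):continue
        r=rect(toplane("top",P,z)); print(nm,P.mean(0).round(),np.round(r[0],3),np.round(r[1]),round(r[2],3))
E
```

```text
brown/board [134. 213.] [0.423 0.348] [64. 61.] -1.552
brown/board [371. 208.] [ 0.452 -0.337] [63. 41.] -1.552
brown/board [300. 213.] [ 0.434 -0.131] [86. 51.] -0.832
brown/board [219. 215.] [0.425 0.101] [100.  99.] -0.762
brown/board [255. 185.] [ 0.512 -0.001] [39. 35.] 0.018
brown/board [343. 145.] [ 0.638 -0.261] [106.  62.] -1.357
brown/board [167. 141.] [0.642 0.262] [128.  86.] 0.213
brown/board [413. 122.] [ 0.714 -0.469] [38. 30.] -0.479
terra [134. 214.] [0.424 0.348] [61. 58.] 0.826
cream [301. 212.] [ 0.433 -0.133] [76. 45.] -0.352
cream [226. 210.] [0.437 0.076] [90. 41.] 0.418
cream [263. 136.] [ 0.657 -0.021] [41. 39.] -1.074
cream [163. 136.] [0.638 0.271] [123.  57.] 0.347
white [301. 207.] [ 0.453 -0.135] [36. 18.] -0.634
white [336. 191.] [ 0.498 -0.236] [35. 32.] -1.553
white [351. 138.] [ 0.658 -0.283] [30. 22.] -1.554
white [263. 136.] [ 0.662 -0.021] [42. 40.] -1.077
```

Run:
```python
from h import *
show(); go([0.424,0.348,0.16],2.3)
```

```text
t0.15 pos [0.2167 0.5321 0.2555] jaw 1.184 tilt 0.0014 q6 -0.21 F [-0.3 -0.3 -0.4] w 85.3
row [-0.4358, -0.1537, 0.1593] [-0.0007, -0.0007, -0.7105]
```

```bash
R='x'; python3 -m creep '[[-0.4358,-0.1537,0.1593,0,0,-0.7105,75],[-0.4358,-0.1537,0.1593,0,0,-0.7105,75],[-0.4358,-0.1537,0.1593,0,0,-0.7105,75],[-0.4358,-0.1537,0.1593,0,0,-0.7105,75],[-0.4358,-0.1537,0.1593,0,0,-0.7105,75],[-0.4358,-0.1537,0.1593,0,0,-0.7105,75],[-0.4358,-0.1537,0.1593,0,0,-0.7105,75],[-0.4358,-0.1537,0.1593,0,0,-0.7105,75],[-0.4358,-0.1537,0.1593,0,0,-0.7105,75],[-0.4358,-0.1537,0.1593,0,0,-0.7105,75],[-0.4358,-0.1537,0.1593,0,0,-0.7105,75],[-0.4358,-0.1537,0.1593,0,0,-0.7105,75]]' 40
python3 - <<'E'
from h import *
show(); s=arm.state(); im=arm.snapshot("wrist"); cv2.imwrite("pics/w1.png",im[...,::-1])
for c in blobs(im,(0,120,90),(10,255,255),300):
    P=toplane("wrist",c[:,0],.018,s); (e,r)=cv2.minEnclosingCircle((P*1000).astype(np.float32)); print(c[:,0].mean(0).round(),e,r)
E
```

```text
t: 1.15
ee_pos: [0.4239, 0.3479, 0.1598]
tcp_rot: [-0.001, -0.356, 0.935, -0.0]
wrist_force: [-0.4, 0.2, -0.1]
gripper_width: 0.075
t1.15 pos [0.4239 0.3479 0.1598] jaw 2.298 tilt 0.0019 q6 -1.83 F [-0.4  0.2 -0.1] w 75.0
[254. 187.] (421.6727294921875, 349.8217468261719) 30.645471572875977
```

View pics/w1.png

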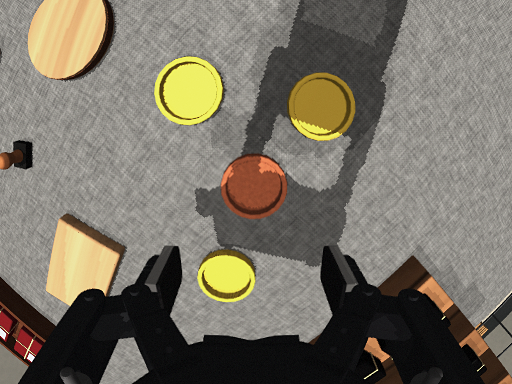

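The dish is at (254,187), under the jaws, and the fingertips clear the yellow dishes. Descend and grip.

Run:
```python
from h import *
go([0.4217,0.3498,0.0255],2.3)
```

```text
row [0.0003, 0.0045, 0.2241] [-0.0002, -0.001, -0.0008]
```

```bash
python3 -m creep '[[0,0.0045,0.15,0,0,0,75],[0,0.0045,0.19,0,0,0,75],[0,0.0045,0.224,0,0,0,75],[0,0.0045,0.224,0,0,0,75],[0,0.0045,0.224,0,0,0,75],[0,0.0045,0.224,0,0,0,75],[0,0.0045,0.224,0,0,0,50],[0,0.0045,0.224,0,0,0,50],[0,0.0045,0.224,0,0,0,50],[0,0.0045,0.224,0,0,0,50],[0,0.0045,0.224,0,0,0,50],[0,0.0045,0.224,0,0,0,50]]' 40
python3 - <<'E'
from h import *
show(); go([0.425,0.101,0.16],2.3); go([0.425,0.101,0.16],1.57)
E
```

```text
t: 2.2
ee_pos: [0.4243, 0.3513, 0.0293]
tcp_rot: [0.002, -0.356, 0.935, -0.0]
wrist_force: [-1.4, -0.2, 6.4]
gripper_width: 0.06
t2.20 pos [0.4243 0.3513 0.0293] jaw 2.298 tilt 0.0048 q6 -1.83 F [-1.4 -0.2  6.4] w 60.0
row [0.2756, -0.3127, -0.2185] [-0.0011, 0.0029, -0.001]
row [0.2756, -0.3127, -0.2185] [-0.0, 0.0031, 0.4637]
```

```bash
python3 -m creep '[[0,0,-0.06,0,0,0,50],[0,0,-0.12,0,0,0,50],[0.05,-0.05,-0.15,0,0,0,50],[0.10,-0.11,-0.15,0,0,0,50],[0.15,-0.16,-0.15,0,0,0,50],[0.19,-0.21,-0.15,0,0,0,50],[0.23,-0.26,-0.15,0,0,0,50],[0.265,-0.3,-0.15,0,0,0,50],[0.2756,-0.3127,-0.15,0,0,0,50],[0.2756,-0.3127,-0.15,0,0,0,50],[0.2756,-0.3127,-0.15,0,0,0,50]]' 40
python3 - <<'E'
from h import *
show(); go([0.425,0.101,0.051],2.3);s=arm.state(); im=arm.snapshot("wrist"); cv2.imwrite("pics/w2.png",im[...,::-1])
E
```

```text
t: 3.12
ee_pos: [0.4263, 0.1011, 0.1206]
tcp_rot: [0.004, -0.355, 0.935, -0.0]
wrist_force: [-0.2, 0.3, -1.5]
gripper_width: 0.0596
t3.12 pos [0.4263 0.1011 0.1206] jaw 2.297 tilt 0.0082 q6 -2.34 F [-0.2  0.3 -1.5] w 59.6
row [0.0026, 0.0017, 0.1159] [-0.0023, 0.0046, -0.002]
```

View pics/w2.png

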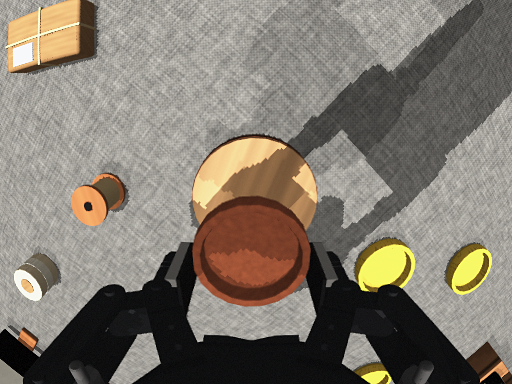

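The dish is held level at (251,250), with the round board at (255,190) below it. Lower.

```bash
python3 -m creep '[[0.0026,0.0017,0.05,-0.0023,0.0046,0,50],[0.0026,0.0017,0.08,-0.0023,0.0046,0,50],[0.0026,0.0017,0.1,-0.0023,0.0046,0,50],[0.0026,0.0017,0.11,-0.0023,0.0046,0,50],[0.0026,0.0017,0.117,-0.0023,0.0046,0,50],[0.0026,0.0017,0.117,-0.0023,0.0046,0,50],[0.0026,0.0017,0.117,-0.0023,0.0046,0,50]]'
python3 -c "
from h import *
show()"
```

```text
t: 3.75
ee_pos: [0.4253, 0.1022, 0.0506]
tcp_rot: [0.0, -0.356, 0.934, -0.0]
wrist_force: [0.0, 0.0, -0.7]
gripper_width: 0.0596
t3.75 pos [0.4253 0.1022 0.0506] jaw 2.299 tilt 0.0007 q6 -2.34 F [ 0.   0.  -0.7] w 59.6
```

```bash
python3 -m creep '[[0,0,0.0015,0,0,0,50],[0,0,0.003,0,0,0,50],[0,0,0.003,0,0,0,50]]'; python3 -m creep '[[0,0,0,0,0,0,66],[0,0,0,0,0,0,72],[0,0,0,0,0,0,72],[0,0,0,0,0,0,72],[0,0,-0.04,0,0,0,72],[0,0,-0.1,0,0,0,75],[0,0,-0.15,0,0,0,80],[0,0,-0.18,0,0,0,80],[0,0,-0.18,0,0,0,80]]'
python3 - <<'E'
from h import *
show(); s=arm.state(); im=arm.snapshot("wrist"); cv2.imwrite("pics/w3.png",im[...,::-1])
for c in blobs(im,(0,120,60),(9,255,255),300):
    P=toplane("wrist",c[:,0],.038,s); (e,r)=cv2.minEnclosingCircle((P*1000).astype(np.float32)); print("dish",c[:,0].mean(0).round(),e,r)
for c in blobs(im,(0,50,60),(26,255,255),300):
    P=toplane("wrist",c[:,0],.02,s); (e,r)=cv2.minEnclosingCircle((P*1000).astype(np.float32)); print("any",c[:,0].mean(0).round(),e,r)
go([0.657,-0.021,0.16],np.pi/2);go([0.657,-0.021,0.16],0)
E
```

```text
t: 4.0
ee_pos: [0.426, 0.1023, 0.0494]
tcp_rot: [0.001, -0.356, 0.934, -0.0]
wrist_force: [0.1, -0.8, 0.2]
gripper_width: 0.0594
t: 4.75
ee_pos: [0.4289, 0.1022, 0.162]
tcp_rot: [0.005, -0.356, 0.934, -0.002]
wrist_force: [0.4, -0.4, -0.3]
gripper_width: 0.0797
t4.75 pos [0.4289 0.1022 0.162 ] jaw 2.299 tilt 0.0115 q6 -2.34 F [ 0.4 -0.4 -0.3] w 79.7
dish [255. 185.] (422.8995666503906, 99.87486267089844) 30.935209274291992
any [484. 351.] (373.57586669921875, 643.975341796875) 95.8417739868164
any [180. 296.] (578.514892578125, 127.3255615234375) 21.762256622314453
any [451. 250.] (328.32733154296875, 332.9439392089844) 34.44406509399414
any [374. 242.] (392.1475524902344, 238.83819580078125) 31.77613639831543
any [118. 180.] (511.3880615234375, 0.36353105306625366) 28.71244239807129
any [256. 178.] (422.4754943847656, 101.37223815917969) 50.40422821044922
any [84. 34.] (429.28460693359375, -129.61648559570312) 52.28087615966797
row [-0.1488, -0.408, 0.0021] [-0.0018, 0.0046, 0.4638]
row [-0.1488, -0.408, 0.0021] [-0.0045, 0.002, -0.5361]
```

View pics/w3.png

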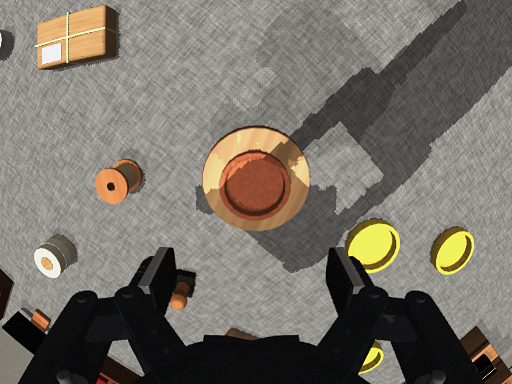

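The dish at (255,185) is centred on the board to within 2 mm. Next the round soap.

```bash
python3 -m creep '[[-0.1488,-0.408,0.002,-0.0018,0.0046,0.4638,70],[-0.1488,-0.408,0.002,-0.0018,0.0046,0.4638,70],[-0.1488,-0.408,0.002,-0.0018,0.0046,0.4638,70],[-0.1488,-0.408,0.002,-0.0018,0.0046,0.4638,70],[-0.1488,-0.408,0.002,-0.0018,0.0046,0.4638,70],[-0.1488,-0.408,0.002,-0.0018,0.0046,0.4638,70],[-0.1488,-0.408,0.002,-0.0018,0.0046,0.4638,70],[-0.1488,-0.408,0.002,-0.0018,0.0046,0.4638,70],[-0.1488,-0.408,0.002,-0.0018,0.0046,0.4638,70],[-0.1488,-0.408,0.002,-0.0018,0.0046,0.4638,70]]'
python3 - <<'E'
from h import *
show(); s=arm.state(); im=arm.snapshot("wrist"); cv2.imwrite("pics/w4.png",im[...,::-1])
for c in blobs(im,(0,0,180),(60,110,255),200):
    P=toplane("wrist",c[:,0],.038,s); (e,r)=cv2.minEnclosingCircle((P*1000).astype(np.float32)); print("soap",c[:,0].mean(0).round(),e,r)
E
```

```text
t: 5.63
ee_pos: [0.6554, -0.0201, 0.1584]
tcp_rot: [-0.002, -0.0, 1.0, 0.0]
wrist_force: [-0.5, 0.9, -0.1]
gripper_width: 0.0699
t5.63 pos [ 0.6554 -0.0201  0.1584] jaw 1.572 tilt 0.0036 q6 -1.79 F [-0.5  0.9 -0.1] w 69.9
soap [251. 195.] (654.3258666992188, -18.935455322265625) 19.9418888092041
soap [ 24. 180.] (634.7715454101562, -249.76356506347656) 50.820335388183594
soap [490. 180.] (637.5204467773438, 244.66812133789062) 67.13319396972656
soap [37. 41.] (501.3984680175781, -220.34561157226562) 16.881635665893555
```

View pics/w4.png

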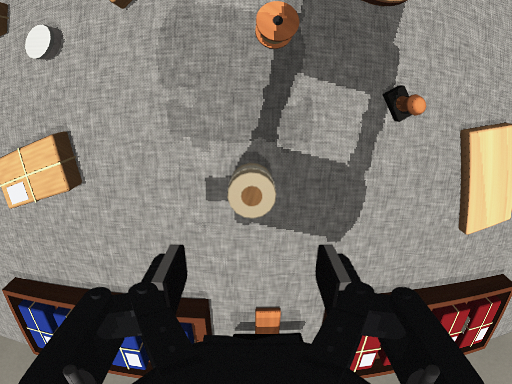

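The soap is at (251,195), centred under the jaws with free space around it.

```bash
python3 -m creep '[[0.002,0.002,0.1,0,0,0,70],[0.002,0.002,0.15,0,0.0023,0,70],[0.002,0.002,0.189,0,0.0023,0,70],[0.002,0.002,0.189,0,0.0023,0,70],[0.002,0.002,0.189,0,0.0023,0,70],[0.002,0.002,0.189,0,0.0023,0,30],[0.002,0.002,0.189,0,0.0023,0,30],[0.002,0.002,0.189,0,0.0023,0,30],[0.002,0.002,0.189,0,0.0023,0,30],[0.002,0.002,0.189,0,0.0023,0,30],[0.002,0.002,0.189,0,0.0023,0,30],[0.002,0.002,0.189,0,0.0023,0,30]]' 30
python3 - <<'E'
from h import *
show(); go([0.4229,0.1,0.12],np.pi/2)
E
```

```text
t: 6.68
ee_pos: [0.6563, -0.019, 0.0496]
tcp_rot: [-0.0, -0.001, 1.0, -0.0]
wrist_force: [-2.0, 0.8, 7.3]
gripper_width: 0.0405
t6.68 pos [ 0.6563 -0.019   0.0496] jaw 1.572 tilt 0.0006 q6 -1.78 F [-2.   0.8  7.3] w 40.5
row [0.3889, 0.1988, -0.1172] [-0.0002, -0.0003, 0.0007]
```

```bash
python3 -m creep '[[0,0,-0.06,0,0,0,30],[0,0,-0.12,0,0,0,30],[0.06,0.03,-0.13,0,0,0,30],[0.12,0.06,-0.13,0,0,0,30],[0.18,0.09,-0.13,0,0,0,30],[0.24,0.12,-0.13,0,0,0,30],[0.30,0.15,-0.13,0,0,0,30],[0.35,0.18,-0.13,0,0,0,30],[0.3889,0.1988,-0.13,0,0,0,30],[0.3889,0.1988,-0.13,0,0,0,30],[0.3889,0.1988,-0.12,0,0,0,30],[0.3889,0.1988,-0.117,0,0,0,30]]'
python3 - <<'E'
from h import *
show(); go([0.4229,0.1,0.0765],np.pi/2);s=arm.state(); im=arm.snapshot("wrist"); cv2.imwrite("pics/w5.png",im[...,::-1])
E
```

```text
t: 7.68
ee_pos: [0.4241, 0.0998, 0.1207]
tcp_rot: [0.001, -0.001, 1.0, -0.0]
wrist_force: [-0.4, 0.3, -1.2]
gripper_width: 0.0408
t7.68 pos [0.4241 0.0998 0.1207] jaw 1.572 tilt 0.0027 q6 -1.62 F [-0.4  0.3 -1.2] w 40.8
row [0.0022, 0.0005, 0.0736] [-0.0004, 0.0017, 0.0008]
```

View pics/w5.png

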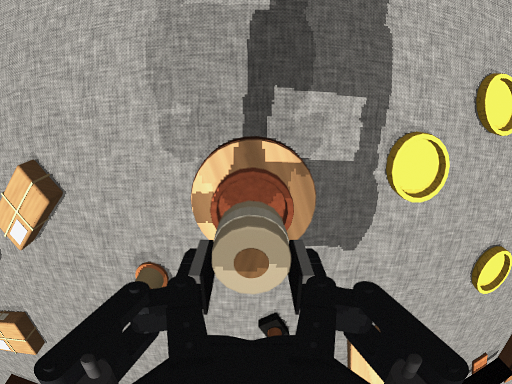

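The soap at (252,256) lines up over the dish at (253,208) to within about 1 mm. Lower.

```bash
python3 -m creep '[[-0.001,0,0.03,0,0.0017,0,30],[-0.001,0,0.05,0,0.0017,0,30],[-0.001,0,0.06,0,0.0017,0,30],[-0.001,0,0.068,0,0.0017,0,30],[-0.001,0,0.0736,0,0.0017,0,30],[-0.001,0,0.0736,0,0.0017,0,30],[-0.001,0,0.0736,0,0.0017,0,30]]'
```

```text
t: 8.32
ee_pos: [0.4251, 0.0994, 0.0764]
tcp_rot: [-0.0, -0.0, 1.0, -0.0]
wrist_force: [-0.7, 0.2, -0.4]
gripper_width: 0.0405
```

```bash
python3 -m creep '[[0,0,0.001,0,0,0,30],[0,0,0.002,0,0,0,30],[0,0,0.002,0,0,0,30]]'
```

```text
t: 8.57
ee_pos: [0.4256, 0.0994, 0.0756]
tcp_rot: [0.0, -0.0, 1.0, -0.0]
wrist_force: [-0.3, 0.8, 0.6]
gripper_width: 0.0404
```

Contact. Release and rise.

```bash
python3 -m creep '[[0,0,0,0,0,0,48],[0,0,-0.002,0,0,0,54],[0,0,-0.004,0,0,0,60],[0,0,-0.006,0,0,0,62],[0,0,-0.02,0,0,0,62],[0,0,-0.08,0,0,0,70],[0,0,-0.14,0,0,0,80],[0,0,-0.16,0,0,0,80],[0,0,-0.16,0,0,0,80]]'
python3 - <<'E'
from h import *
show(); s=arm.state(); im=arm.snapshot("wrist"); cv2.imwrite("pics/w6.png",im[...,::-1])
for c in blobs(im,(0,120,60),(9,255,255),300):
    P=toplane("wrist",c[:,0],.038,s); (e,r)=cv2.minEnclosingCircle((P*1000).astype(np.float32)); print("dish",c[:,0].mean(0).round(),e,r)
for c in blobs(im,(10,10,110),(30,150,255),300):
    P=toplane("wrist",c[:,0],.064,s); (e,r)=cv2.minEnclosingCircle((P*1000).astype(np.float32)); print("soap?",c[:,0].mean(0).round(),e,r)
go([0.638,-0.261,0.17],0.214)
E
```

```text
t: 9.32
ee_pos: [0.4285, 0.0994, 0.1764]
tcp_rot: [0.005, -0.0, 1.0, -0.001]
wrist_force: [-0.1, 0.3, 0.3]
gripper_width: 0.0798
t9.32 pos [0.4285 0.0994 0.1764] jaw 1.572 tilt 0.0095 q6 -1.62 F [-0.1  0.3  0.3] w 79.8
dish [253. 175.] (422.1242370605469, 101.52696228027344) 30.825475692749023
soap? [121. 362.] (650.8629150390625, -79.95278930664062) 54.18669891357422
soap? [383. 364.] (664.75341796875, 288.5677185058594) 72.21121215820312
soap? [499. 360.] (767.427490234375, 608.498046875) 142.73501586914062
soap? [247. 179.] (536.9907836914062, -38.64129638671875) 517.8285522460938
row [-0.3513, -0.601, 0.0089] [0.0018, 0.0032, 0.8642]
```

View pics/w6.png

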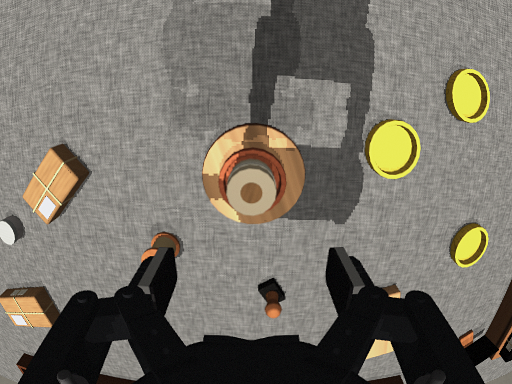

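The soap at (251,180) stands upright in the dish, its seal at (251,192). Next the large bar.

```bash
python3 -m creep '[[-0.3513,-0.601,0.0089,0.0018,0.0032,0.8642,85],[-0.3513,-0.601,0.0089,0.0018,0.0032,0.8642,85],[-0.3513,-0.601,0.0089,0.0018,0.0032,0.8642,85],[-0.3513,-0.601,0.0089,0.0018,0.0032,0.8642,85],[-0.3513,-0.601,0.0089,0.0018,0.0032,0.8642,85],[-0.3513,-0.601,0.0089,0.0018,0.0032,0.8642,85],[-0.3513,-0.601,0.0089,0.0018,0.0032,0.8642,85],[-0.3513,-0.601,0.0089,0.0018,0.0032,0.8642,85],[-0.3513,-0.601,0.0089,0.0018,0.0032,0.8642,85],[-0.3513,-0.601,0.0089,0.0018,0.0032,0.8642,85],[-0.3513,-0.601,0.0089,0.0018,0.0032,0.8642,85],[-0.3513,-0.601,0.0089,0.0018,0.0032,0.8642,85]]'
python3 - <<'E'
from h import *
s=arm.state(); 
import cv2 as _
im=cv2.imread("pics/w6.png")
show(); im=arm.snapshot("wrist"); cv2.imwrite("pics/w7.png",im[...,::-1])
for c in blobs(im,(5,60,60),(28,255,255),600):
    r=rect(toplane("wrist",c[:,0],.03,s)); print("bar",c[:,0].mean(0).round(),r[0].round(4),np.round(r[1]),round(r[2],3))
E
```

```text
t: 10.37
ee_pos: [0.6373, -0.2627, 0.1666]
tcp_rot: [-0.002, 0.63, 0.777, -0.0]
wrist_force: [0.0, 1.1, -0.5]
gripper_width: 0.085
t10.37 pos [ 0.6373 -0.2627  0.1666] jaw 0.209 tilt 0.0045 q6 -0.77 F [ 0.   1.1 -0.5] w 85.0
bar [114. 369.] [ 0.4995 -0.5858] [137.  63.] 1.264
bar [ 75. 212.] [ 0.4597 -0.3261] [68. 52.] -1.503
bar [249. 180.] [ 0.6339 -0.2551] [105.  61.] -1.36
bar [446. 158.] [ 0.8458 -0.2048] [279.  96.] 1.57
bar [79. 29.] [ 0.4407 -0.1306] [95. 57.] -0.824
```

View pics/w7.png

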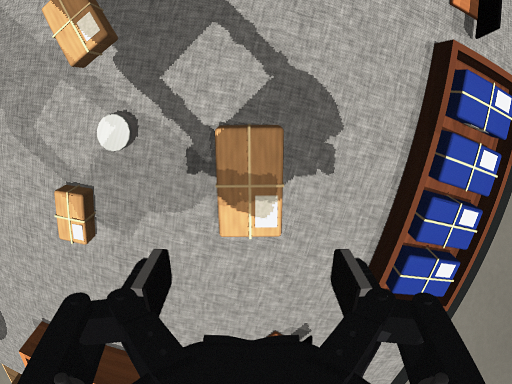

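The large bar at (249,180) measures 105×61 mm and has room on both sides.

Run:
```python
from h import *
go([0.634,-0.2555,0.029],0.211)
```

```text
row [0.0093, -0.0023, 0.2305] [-0.0019, -0.0021, 0.0026]
```

```bash
python3 -m creep '[[0.0093,-0.0023,0.1,-0.0019,-0.0021,0,85],[0.0093,-0.0023,0.16,-0.0019,-0.0021,0,85],[0.0093,-0.0023,0.2,-0.0019,-0.0021,0,85],[0.0093,-0.0023,0.2305,-0.0019,-0.0021,0,85],[0.0093,-0.0023,0.2305,-0.0019,-0.0021,0,85],[0.0093,-0.0023,0.2305,-0.0019,-0.0021,0,85],[0.0093,-0.0023,0.2305,-0.0019,-0.0021,0,50],[0.0093,-0.0023,0.2305,-0.0019,-0.0021,0,50],[0.0093,-0.0023,0.2305,-0.0019,-0.0021,0,50],[0.0093,-0.0023,0.2305,-0.0019,-0.0021,0,50],[0.0093,-0.0023,0.2305,-0.0019,-0.0021,0,50],[0.0093,-0.0023,0.2305,-0.0019,-0.0021,0,50]]' 60
python3 - <<'E'
from h import *
show(); go([0.642,0.262,0.14],1.784)
E
```

```text
t: 11.42
ee_pos: [0.6361, -0.2566, 0.0327]
tcp_rot: [0.003, 0.627, 0.779, 0.0]
wrist_force: [-0.7, 0.9, 7.8]
gripper_width: 0.0582
t11.42 pos [ 0.6361 -0.2566  0.0327] jaw 0.216 tilt 0.0055 q6 -0.77 F [-0.7  0.9  7.8] w 58.2
row [0.8415, 0.1954, -0.1812] [0.0001, 0.0039, -0.9984]
```

```bash
python3 -m creep '[[0,0,-0.06,0,0,0,50],[0,0,-0.12,0,0,0,50],[0.02,0,-0.18,0,0,-0.07,50],[0.08,0.02,-0.18,0,0,-0.15,50],[0.15,0.03,-0.18,0,0,-0.22,50],[0.22,0.05,-0.18,0,0,-0.3,50],[0.29,0.07,-0.18,0,0,-0.38,50],[0.36,0.08,-0.18,0,0,-0.45,50],[0.42,0.1,-0.18,0,0,-0.53,50],[0.48,0.11,-0.18,0,0,-0.6,50],[0.54,0.13,-0.18,0,0,-0.68,50],[0.6,0.14,-0.18,0,0,-0.75,50]]'
python3 - <<'E'
from h import *
show(); go([0.642,0.262,0.14],1.784)
E
```

```text
t: 12.42
ee_pos: [0.641, 0.1155, 0.1408]
tcp_rot: [0.004, 0.085, 0.996, -0.001]
wrist_force: [0.5, 0.2, -1.5]
gripper_width: 0.0586
t12.42 pos [0.641  0.1155 0.1408] jaw 1.401 tilt 0.0075 q6 -1.41 F [ 0.5  0.2 -1.5] w 58.6
row [0.0397, 0.2409, 0.0007] [-0.0018, 0.0044, -0.2441]
```

```bash
python3 -m creep '[[0.01,0.06,0,0,0,-0.08,50],[0.02,0.12,0,0,0.002,-0.16,50],[0.03,0.18,0,0,0.0044,-0.2441,50],[0.0397,0.23,0,-0.0018,0.0044,-0.2441,50],[0.0397,0.2409,0,-0.0018,0.0044,-0.2441,50],[0.0397,0.2409,0,-0.0018,0.0044,-0.2441,50],[0.0397,0.2409,0,-0.0018,0.0044,-0.2441,50]]'
python3 - <<'E'
from h import *
show(); s=arm.state(); im=arm.snapshot("wrist"); cv2.imwrite("pics/w8.png",im[...,::-1])
t=arm.snapshot("top"); cv2.imwrite("pics/t8.png",cv2.resize(t[80:240,100:300,::-1],None,fx=3,fy=3))
im=np.hstack([im[...,::-1][:,60:460],cv2.resize(t[90:200,110:220,::-1],(384,384))]); cv2.imwrite("pics/c8.png",im)
E
```

```text
t: 13.0
ee_pos: [0.6421, 0.2616, 0.1408]
tcp_rot: [0.0, -0.107, 0.994, -0.0]
wrist_force: [-0.4, -0.5, -1.7]
gripper_width: 0.0586
t13.00 pos [0.6421 0.2616 0.1408] jaw 1.784 tilt 0.0009 q6 -1.57 F [-0.4 -0.5 -1.7] w 58.6
```

View pics/c8.png

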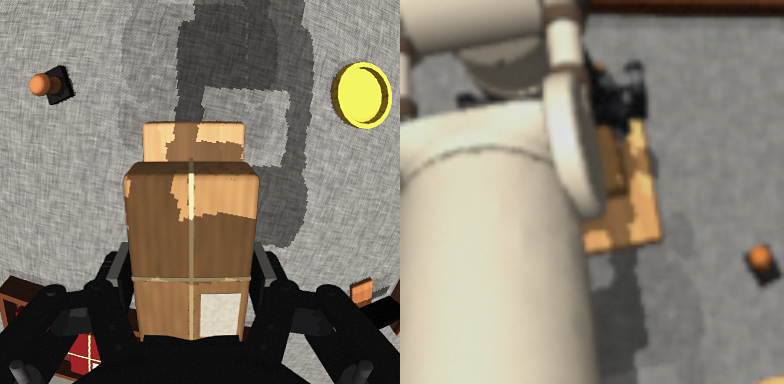

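The bar is held straight over the board (wrist half: board end (193,122), bar end (191,168)). It needs about 2 mm of correction, then lower.

```bash
python3 -m creep '[[0.0035,0.0025,0.05,0,0,0,50],[0.0035,0.0025,0.09,0,0,0,50],[0.0035,0.0025,0.12,0,0,0,50],[0.0035,0.0025,0.135,0,0,0,50],[0.0035,0.0025,0.143,0,0,0,50],[0.0035,0.0025,0.1455,0,0,0,50],[0.0035,0.0025,0.1455,0,0,0,50]]'; python3 -m creep '[[0,0,0.001,0,0,0,50],[0,0,0.0025,0,0,0,50],[0,0,0.0025,0,0,0,50]]'
```

```text
t: 13.68
ee_pos: [0.6409, 0.261, 0.0545]
tcp_rot: [0.001, -0.105, 0.994, -0.0]
wrist_force: [0.3, 0.7, -1.4]
gripper_width: 0.0587
t: 13.93
ee_pos: [0.6416, 0.2612, 0.0541]
tcp_rot: [0.002, -0.105, 0.994, -0.0]
wrist_force: [0.8, 0.3, -2.8]
gripper_width: 0.059
```

```bash
python3 -m creep '[[0,0,0.001,0,0,0,50],[0,0,0.0025,0,0,0,50],[0,0,0.004,0,0,0,50],[0,0,0.004,0,0,0,50]]'
```

```text
t: 14.27
ee_pos: [0.6421, 0.2613, 0.0528]
tcp_rot: [0.002, -0.105, 0.994, -0.0]
wrist_force: [-1.9, -1.4, 4.1]
gripper_width: 0.059
```

Contact. Open, rise and check.

```bash
python3 -m creep '[[0,0,0,0,0,0,66],[0,0,-0.001,0,0,0,75],[0,0,-0.002,0,0,0,80],[0,0,-0.002,0,0,0,80],[0,0,-0.04,0,0,0,80],[0,0,-0.1,0,0,0,80],[0,0,-0.16,0,0,0,80],[0,0,-0.18,0,0,0,80],[0,0,-0.18,0,0,0,80],[0,0,-0.18,0,0,0,80]]'
python3 - <<'E'
from h import *
show(); s=arm.state(); im=arm.snapshot("wrist"); cv2.imwrite("pics/w9.png",im[...,::-1])
for lo in ((5,60,60),(5,120,60)):
  for c in blobs(im,lo,(28,255,255),1500):
    r=rect(toplane("wrist",c[:,0],.05,s)); print(lo,c[:,0].mean(0).round(),r[0].round(4),np.round(r[1]),round(r[2],3))
    r=rect(toplane("wrist",c[:,0],.02,s)); print("   z.02",r[0].round(4),np.round(r[1]),round(r[2],3))
go([0.434,-0.131,0.17],-0.832+np.pi/2)
E
```

```text
t: 15.1
ee_pos: [0.642, 0.2614, 0.1616]
tcp_rot: [0.003, -0.105, 0.994, 0.0]
wrist_force: [-1.0, 0.4, -0.4]
gripper_width: 0.0799
t15.10 pos [0.642  0.2614 0.1616] jaw 1.782 tilt 0.0066 q6 -1.57 F [-1.   0.4 -0.4] w 79.9
(5, 60, 60) [253. 184.] [0.6361 0.2628] [119.  73.] 0.213
   z.02 [0.646  0.2651] [135.  83.] 0.213
(5, 60, 60) [413.  95.] [0.5249 0.3736] [57. 53.] 1.063
   z.02 [0.5201 0.3905] [64. 59.] 1.063
(5, 120, 60) [251. 183.] [0.635  0.2627] [116.  73.] 0.213
   z.02 [0.6447 0.265 ] [131.  82.] 0.213
(5, 120, 60) [409.  93.] [0.5243 0.3722] [54. 50.] 1.444
   z.02 [0.5194 0.3889] [61. 57.] 1.444
row [0.4741, -0.5669, -0.0185] [0.0007, 0.002, 0.6639]
```

View pics/w9.png

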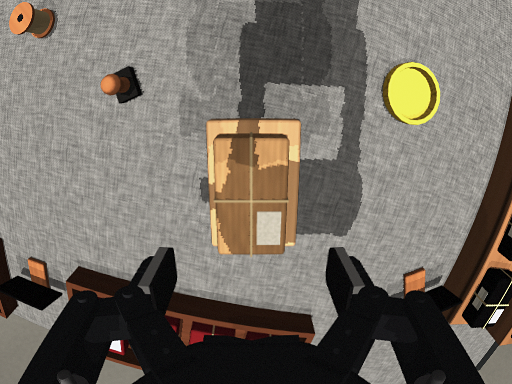

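The large bar at (251,196) sits squarely on the board, whose near end is at (253,120). On to the medium bar.

```bash
python3 -m creep '[[0.4741,-0.5669,-0.0185,0.0007,0.002,0.6639,80],[0.4741,-0.5669,-0.0185,0.0007,0.002,0.6639,80],[0.4741,-0.5669,-0.0185,0.0007,0.002,0.6639,80],[0.4741,-0.5669,-0.0185,0.0007,0.002,0.6639,80],[0.4741,-0.5669,-0.0185,0.0007,0.002,0.6639,80],[0.4741,-0.5669,-0.0185,0.0007,0.002,0.6639,80],[0.4741,-0.5669,-0.0185,0.0007,0.002,0.6639,80],[0.4741,-0.5669,-0.0185,0.0007,0.002,0.6639,80],[0.4741,-0.5669,-0.0185,0.0007,0.002,0.6639,80],[0.4741,-0.5669,-0.0185,0.0007,0.002,0.6639,80],[0.4741,-0.5669,-0.0185,0.0007,0.002,0.6639,80],[0.4741,-0.5669,-0.0185,0.0007,0.002,0.6639,80]]'
python3 - <<'E'
from h import *
s9=dict(ee_pos=np.array([0.642,0.2614,0.1616]),tcp_rot=np.array([0.003,-0.105,0.994,0.0]))
s9["tcp_rot"]/=np.linalg.norm(s9["tcp_rot"])
print("large top",rect(toplane("wrist",[[216,138],[288,138],[218,254],[286,254]],.05,s9)))
print("board", toplane("wrist",[[207,120],[299,120],[296,246]],.02,s9))
s=arm.state(); show(); im=arm.snapshot("wrist"); cv2.imwrite("pics/w10.png",im[...,::-1])
for c in blobs(im,(5,60,60),(28,255,255),1500):
    r=rect(toplane("wrist",c[:,0],.028,s)); print("bar",c[:,0].mean(0).round(),r[0].round(4),np.round(r[1]),round(r[2],3))
    if abs(r[0]-[.434,-.131]).max()<.02: go([*r[0],.029],r[2]+np.pi/2)
E
```

```text
t: 16.15
ee_pos: [0.4311, -0.1341, 0.1681]
tcp_rot: [-0.002, 0.406, 0.914, -0.001]
wrist_force: [-0.3, 0.6, 0.0]
gripper_width: 0.0802
large top (array([0.64194067, 0.2631416 ]), (102.24227905273438, 60.43905258178711), np.float64(0.20999075129545233))
board [[0.58859746 0.21177386]
 [0.57184592 0.28991519]
 [0.69124018 0.31850967]]
t16.15 pos [ 0.4311 -0.1341  0.1681] jaw 0.734 tilt 0.0039 q6 -1.30 F [-0.3  0.6  0. ] w 80.2
bar [255. 182.] [ 0.4298 -0.1266] [86. 51.] -0.813
row [0.0087, 0.0038, 0.2319] [-0.0007, -0.0022, -0.0148]
bar [405.  24.] [0.4362 0.0841] [98. 59.] 0.928
```

```bash
python3 -m creep '[[0.0087,0.0038,0.1,-0.0007,-0.0022,-0.0148,80],[0.0087,0.0038,0.16,-0.0007,-0.0022,-0.0148,80],[0.0087,0.0038,0.2,-0.0007,-0.0022,-0.0148,80],[0.0087,0.0038,0.2319,-0.0007,-0.0022,-0.0148,80],[0.0087,0.0038,0.2319,-0.0007,-0.0022,-0.0148,80],[0.0087,0.0038,0.2319,-0.0007,-0.0022,-0.0148,80],[0.0087,0.0038,0.2319,-0.0007,-0.0022,-0.0148,40],[0.0087,0.0038,0.2319,-0.0007,-0.0022,-0.0148,40],[0.0087,0.0038,0.2319,-0.0007,-0.0022,-0.0148,40],[0.0087,0.0038,0.2319,-0.0007,-0.0022,-0.0148,40],[0.0087,0.0038,0.2319,-0.0007,-0.0022,-0.0148,40],[0.0087,0.0038,0.2319,-0.0007,-0.0022,-0.0148,40]]' 50
python3 - <<'E'
from h import *
show(); go([0.642,0.2635,0.17],1.781)
E
```

```text
t: 17.2
ee_pos: [0.4316, -0.1275, 0.0311]
tcp_rot: [0.002, 0.396, 0.918, -0.0]
wrist_force: [0.9, 1.2, 6.2]
gripper_width: 0.0489
t17.20 pos [ 0.4316 -0.1275  0.0311] jaw 0.758 tilt 0.0043 q6 -1.31 F [0.9 1.2 6.2] w 48.9
row [0.2315, 0.7029, -0.2315] [-0.0005, 0.0028, -0.6516]
```

```bash
python3 -m creep '[[0,0,-0.06,0,0,0,40],[0,0,-0.12,0,0,0,40],[0.01,0.02,-0.18,0,0,-0.07,40],[0.03,0.08,-0.22,0,0,-0.14,40],[0.05,0.15,-0.2315,0,0,-0.21,40],[0.07,0.22,-0.2315,0,0,-0.28,40],[0.09,0.28,-0.2315,0,0,-0.35,40],[0.11,0.34,-0.2315,0,0,-0.42,40],[0.13,0.4,-0.2315,0,0,-0.49,40],[0.15,0.46,-0.2315,0,0,-0.56,40],[0.17,0.52,-0.2315,0,0,-0.63,40],[0.19,0.58,-0.2315,0,0,-0.65,40]]'
python3 - <<'E'
from h import *
show(); go([0.642,0.2635,0.17],1.781)
E
```

```text
t: 18.2
ee_pos: [0.6061, 0.1968, 0.1707]
tcp_rot: [0.002, -0.106, 0.994, -0.001]
wrist_force: [0.4, -0.3, -1.0]
gripper_width: 0.0489
t18.20 pos [0.6061 0.1968 0.1707] jaw 1.784 tilt 0.0052 q6 -1.66 F [ 0.4 -0.3 -1. ] w 48.9
row [-0.082, 0.0959, 0.0012] [-0.0018, 0.0027, 0.0018]
```

```bash
python3 -m creep '[[-0.04,0.05,0,0,0.0027,0,40],[-0.07,0.085,0,-0.0018,0.0027,0,40],[-0.082,0.0959,0,-0.0018,0.0027,0,40],[-0.082,0.0959,0,-0.0018,0.0027,0,40],[-0.082,0.0959,0,-0.0018,0.0027,0,40]]'
python3 - <<'E'
from h import *
show(); go([0.642,0.2635,0.0825],1.781); im=arm.snapshot("wrist"); cv2.imwrite("pics/w11.png",im[...,::-1])
E
```

```text
t: 18.62
ee_pos: [0.6418, 0.2636, 0.1709]
tcp_rot: [-0.0, -0.107, 0.994, -0.0]
wrist_force: [-0.6, -0.6, -1.3]
gripper_width: 0.0488
t18.62 pos [0.6418 0.2636 0.1709] jaw 1.785 tilt 0.0005 q6 -1.57 F [-0.6 -0.6 -1.3] w 48.8
row [-0.0002, -0.0002, 0.1473] [-0.0003, -0.0, 0.0023]
```

View pics/w11.png

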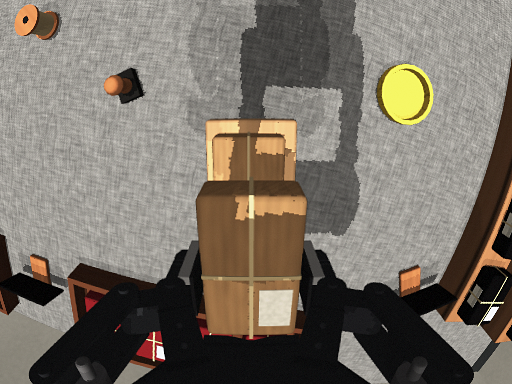

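The medium bar (end at (251,187)) is in line with the large bar (end at (249,134)). I will shift about 2 mm sideways and lower.

```bash
python3 -m creep '[[0.001,-0.003,0.05,0,0,0,40],[0.001,-0.003,0.09,0,0,0,40],[0.001,-0.003,0.12,0,0,0,40],[0.001,-0.003,0.135,0,0,0,40],[0.001,-0.003,0.143,0,0,0,40],[0.001,-0.003,0.147,0,0,0,40],[0.001,-0.003,0.147,0,0,0,40]]'; python3 -m creep '[[0,0,0.001,0,0,0,40],[0,0,0.0025,0,0,0,40],[0,0,0.0035,0,0,0,40],[0,0,0.0035,0,0,0,40]]'
```

```text
t: 19.25
ee_pos: [0.642, 0.2607, 0.0836]
tcp_rot: [0.0, -0.106, 0.994, -0.0]
wrist_force: [-0.4, 0.4, -1.0]
gripper_width: 0.0491
t: 19.58
ee_pos: [0.6423, 0.2608, 0.0821]
tcp_rot: [0.001, -0.106, 0.994, -0.0]
wrist_force: [-1.0, -0.3, -1.7]
gripper_width: 0.0491
```

```bash
python3 -m creep '[[0,0,0.001,0,0,0,40],[0,0,0.0025,0,0,0,40],[0,0,0.0035,0,0,0,40],[0,0,0.0035,0,0,0,40]]'
```

```text
t: 19.92
ee_pos: [0.6425, 0.2609, 0.0811]
tcp_rot: [0.001, -0.106, 0.994, -0.0]
wrist_force: [-3.0, -1.0, 5.1]
gripper_width: 0.0487
```

```bash
python3 -m creep '[[0,0,0,0,0,0,56],[0,0,-0.001,0,0,0,65],[0,0,-0.002,0,0,0,75],[0,0,-0.002,0,0,0,75],[0,0,-0.04,0,0,0,75],[0,0,-0.1,0,0,0,75],[0,0,-0.15,0,0,0,75],[0,0,-0.16,0,0,0,75],[0,0,-0.16,0,0,0,75],[0,0,-0.16,0,0,0,75]]'
python3 - <<'E'
from h import *
show(); s=arm.state(); im=arm.snapshot("wrist"); cv2.imwrite("pics/w12.png",im[...,::-1]); print(s["ee_pos"],s["tcp_rot"])
go([0.45,-0.335,0.18],0.02)
E
```

```text
t: 20.75
ee_pos: [0.6422, 0.2609, 0.1768]
tcp_rot: [0.001, -0.106, 0.994, -0.0]
wrist_force: [-0.4, 0.2, -0.2]
gripper_width: 0.075
t20.75 pos [0.6422 0.2609 0.1768] jaw 1.783 tilt 0.0022 q6 -1.57 F [-0.4  0.2 -0.2] w 75.0
[0.64219339 0.26087497 0.17682574] [ 1.06960366e-03 -1.06085656e-01  9.94356406e-01 -1.66444885e-04]
row [0.5213, -0.9032, -0.007] [-0.0001, -0.0005, -0.8774]
```

View pics/w12.png

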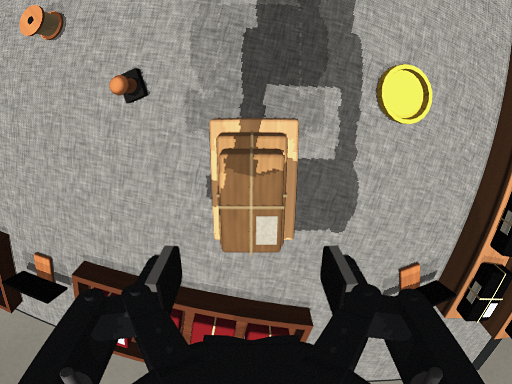

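The medium bar (251,203) sits centred on the large one. Head for the small bar, in two legs.

```bash
python3 -m creep '[[0.35,-0.6,-0.007,0,0,0.8,75],[0.35,-0.6,-0.007,0,0,0.8,75],[0.35,-0.6,-0.007,0,0,0.8,75],[0.35,-0.6,-0.007,0,0,0.8,75],[0.35,-0.6,-0.007,0,0,0.8,75],[0.35,-0.6,-0.007,0,0,0.8,75],[0.35,-0.6,-0.007,0,0,0.8,75],[0.35,-0.6,-0.007,0,0,0.8,75],[0.35,-0.6,-0.007,0,0,0.8,75],[0.35,-0.6,-0.007,0,0,0.8,75],[0.35,-0.6,-0.007,0,0,0.8,75],[0.35,-0.6,-0.007,0,0,0.8,75]]'
python3 - <<'E'
from h import *
s=dict(ee_pos=np.array([0.64219339,0.26087497,0.17682574]),tcp_rot=np.array([0.00106960366,-0.106085656,0.994356406,-0.000166444885]))
print(rect(toplane("wrist",[[219,154],[285,154],[220,251],[283,251]],.078,s)))
show(); go([0.45,-0.335,0.17],0.02)
E
```

```text
t: 21.8
ee_pos: [0.5105, -0.1368, 0.1779]
tcp_rot: [-0.002, 0.5, 0.866, -0.0]
wrist_force: [-0.4, 0.7, 0.5]
gripper_width: 0.075
(array([0.64155133, 0.26187109]), (81.42528533935547, 52.51186752319336), np.float64(0.2123163234278504))
t21.80 pos [ 0.5105 -0.1368  0.1779] jaw 0.523 tilt 0.0037 q6 -1.01 F [-0.4  0.7  0.5] w 75.0
row [-0.2359, -0.2523, 0.0131] [-0.002, -0.0014, 0.3202]
```

```bash
python3 -m creep '[[-0.2359,-0.2523,0.0131,-0.002,-0.0014,0.3202,75],[-0.2359,-0.2523,0.0131,-0.002,-0.0014,0.3202,75],[-0.2359,-0.2523,0.0131,-0.002,-0.0014,0.3202,75],[-0.2359,-0.2523,0.0131,-0.002,-0.0014,0.3202,75],[-0.2359,-0.2523,0.0131,-0.002,-0.0014,0.3202,75],[-0.2359,-0.2523,0.0131,-0.002,-0.0014,0.3202,75],[-0.2359,-0.2523,0.0131,-0.002,-0.0014,0.3202,75],[-0.2359,-0.2523,0.0131,-0.002,-0.0014,0.3202,75]]'
python3 - <<'E'
from h import *
s=arm.state(); show(); im=arm.snapshot("wrist"); cv2.imwrite("pics/w13.png",im[...,::-1])
for c in blobs(im,(5,60,60),(28,255,255),1000):
    r=rect(toplane("wrist",c[:,0],.026,s)); print("bar",c[:,0].mean(0).round(),r[0].round(4),np.round(r[1]),round(r[2],3))
    if abs(r[0]-[.45,-.335]).max()<.025: go([*r[0],.029],r[2]+np.pi/2)
E
```

```text
t: 22.47
ee_pos: [0.4504, -0.3331, 0.1688]
tcp_rot: [-0.001, 0.699, 0.715, 0.001]
wrist_force: [0.1, 0.8, -0.0]
gripper_width: 0.0754
t22.47 pos [ 0.4504 -0.3331  0.1688] jaw 0.022 tilt 0.0028 q6 -0.88 F [ 0.1  0.8 -0. ] w 75.4
bar [378. 364.] [ 0.6396 -0.604 ] [153.  57.] -1.004
bar [250. 187.] [ 0.4495 -0.3315] [64. 41.] -1.525
row [0.0016, -0.0016, 0.2334] [-0.0006, -0.0014, -0.0143]
```

```bash
python3 -m creep '[[-0.0015,-0.0016,0.1,-0.0006,-0.0014,-0.0143,75],[-0.0015,-0.0016,0.16,-0.0006,-0.0014,-0.0143,75],[-0.0015,-0.0016,0.2,-0.0006,-0.0014,-0.0143,75],[-0.0015,-0.0016,0.2334,-0.0006,-0.0014,-0.0143,75],[-0.0015,-0.0016,0.2334,-0.0006,-0.0014,-0.0143,75],[-0.0015,-0.0016,0.2334,-0.0006,-0.0014,-0.0143,75],[-0.0015,-0.0016,0.2334,-0.0006,-0.0014,-0.0143,30],[-0.0015,-0.0016,0.2334,-0.0006,-0.0014,-0.0143,30],[-0.0015,-0.0016,0.2334,-0.0006,-0.0014,-0.0143,30],[-0.0015,-0.0016,0.2334,-0.0006,-0.0014,-0.0143,30],[-0.0015,-0.0016,0.2334,-0.0006,-0.0014,-0.0143,30],[-0.0015,-0.0016,0.2334,-0.0006,-0.0014,-0.0143,30]]' 40
python3 - <<'E'
from h import *
show(); go([0.55,-0.05,0.2],1.0)
E
```

```text
t: 23.52
ee_pos: [0.451, -0.3346, 0.0314]
tcp_rot: [0.002, 0.691, 0.723, 0.0]
wrist_force: [-0.4, 1.5, 7.1]
gripper_width: 0.0393
t23.52 pos [ 0.451  -0.3346  0.0314] jaw 0.045 tilt 0.0043 q6 -0.90 F [-0.4  1.5  7.1] w 39.3
row [0.4655, 0.1872, -0.2818] [0.0008, 0.0027, -0.6077]
```

```bash
python3 -m creep '[[0,0,-0.06,0,0,0,30],[0,0,-0.12,0,0,0,30],[0,0,-0.18,0,0,-0.07,30],[0.04,0.02,-0.23,0,0,-0.14,30],[0.1,0.04,-0.27,0,0,-0.21,30],[0.16,0.065,-0.2818,0,0,-0.28,30],[0.22,0.09,-0.2818,0,0,-0.35,30],[0.28,0.11,-0.2818,0,0,-0.42,30],[0.34,0.14,-0.2818,0,0,-0.49,30],[0.4,0.16,-0.2818,0,0,-0.56,30],[0.46,0.185,-0.2818,0,0,-0.6,30],[0.4655,0.1872,-0.2818,0,0,-0.6077,30]]'
python3 - <<'E'
from h import *
show(); go([0.6418,0.2622,0.2],1.782)
E
```

```text
t: 24.52
ee_pos: [0.5511, -0.0445, 0.2008]
tcp_rot: [0.003, 0.278, 0.961, 0.0]
wrist_force: [-0.4, 0.6, -0.5]
gripper_width: 0.0391
t24.52 pos [ 0.5511 -0.0445  0.2008] jaw 1.008 tilt 0.0051 q6 -1.31 F [-0.4  0.6 -0.5] w 39.1
row [0.145, 0.513, 0.0017] [0.0002, 0.0033, -0.4929]
```

```bash
python3 -m creep '[[0.145,0.513,0.0017,0.0002,0.0033,-0.4929,30],[0.145,0.513,0.0017,0.0002,0.0033,-0.4929,30],[0.145,0.513,0.0017,0.0002,0.0033,-0.4929,30],[0.145,0.513,0.0017,0.0002,0.0033,-0.4929,30],[0.145,0.513,0.0017,0.0002,0.0033,-0.4929,30],[0.145,0.513,0.0017,0.0002,0.0033,-0.4929,30],[0.145,0.513,0.0017,0.0002,0.0033,-0.4929,30],[0.145,0.513,0.0017,0.0002,0.0033,-0.4929,30],[0.145,0.513,0.0017,0.0002,0.0033,-0.4929,30],[0.145,0.513,0.0017,0.0002,0.0033,-0.4929,30],[0.145,0.513,0.0017,0.0002,0.0033,-0.4929,30]]'
python3 - <<'E'
from h import *
show(); go([0.6418,0.2622,0.1105],1.782); im=arm.snapshot("wrist"); cv2.imwrite("pics/w14.png",im[...,::-1])
E
```

```text
t: 25.43
ee_pos: [0.6418, 0.2615, 0.2001]
tcp_rot: [-0.0, -0.105, 0.994, -0.0]
wrist_force: [-0.6, -0.5, -0.9]
gripper_width: 0.0395
t25.43 pos [0.6418 0.2615 0.2001] jaw 1.782 tilt 0.0007 q6 -1.57 F [-0.6 -0.5 -0.9] w 39.5
row [-0.0003, 0.0012, 0.1493] [-0.0004, -0.0001, -0.0002]
```

View pics/w14.png

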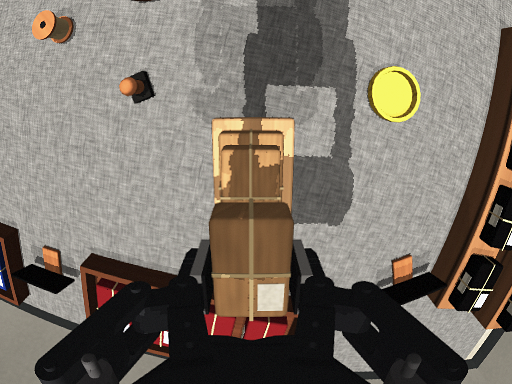

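The small bar (251,209) is in line with the medium bar (251,150). Lower straight.

```bash
python3 -m creep '[[0,0.001,0.05,0,0,0,30],[0,0.001,0.09,0,0,0,30],[0,0.001,0.12,0,0,0,30],[0,0.001,0.135,0,0,0,30],[0,0.001,0.144,0,0,0,30],[0,0.001,0.1493,0,0,0,30],[0,0.001,0.1493,0,0,0,30]]'; python3 -m creep '[[0,0,0.001,0,0,0,30],[0,0,0.0025,0,0,0,30],[0,0,0.0035,0,0,0,30],[0,0,0.0035,0,0,0,30]]'
```

```text
t: 26.07
ee_pos: [0.6422, 0.261, 0.1113]
tcp_rot: [0.0, -0.104, 0.995, -0.0]
wrist_force: [0.3, -0.0, -1.0]
gripper_width: 0.0391
t: 26.4
ee_pos: [0.6424, 0.2611, 0.1098]
tcp_rot: [0.001, -0.104, 0.995, -0.0]
wrist_force: [0.0, 0.4, -1.3]
gripper_width: 0.0389
```

```bash
python3 -m creep '[[0,0,0.001,0,0,0,30],[0,0,0.002,0,0,0,30],[0,0,0.003,0,0,0,30],[0,0,0.003,0,0,0,30]]'
```

```text
t: 26.73
ee_pos: [0.6426, 0.2613, 0.1095]
tcp_rot: [0.001, -0.105, 0.995, -0.0]
wrist_force: [-4.7, -0.7, 6.6]
gripper_width: 0.0393
```

```bash
python3 -m creep '[[0,0,0,0,0,0,46],[0,0,-0.001,0,0,0,55],[0,0,-0.002,0,0,0,65],[0,0,-0.002,0,0,0,65],[0,0,-0.04,0,0,0,65],[0,0,-0.1,0,0,0,65],[0,0,-0.15,0,0,0,65],[0,0,-0.16,0,0,0,65],[0,0,-0.16,0,0,0,65]]'
python3 - <<'E'
from h import *
show(); go([0.35,0.36,0.25])
s=arm.state(); im=arm.snapshot("wrist"); cv2.imwrite("pics/w15.png",im[...,::-1])
E
```

```text
t: 27.48
ee_pos: [0.6444, 0.2617, 0.2096]
tcp_rot: [0.005, -0.105, 0.995, 0.0]
wrist_force: [0.5, -0.3, 0.6]
gripper_width: 0.0652
t27.48 pos [0.6444 0.2617 0.2096] jaw 1.78 tilt 0.0093 q6 -1.57 F [ 0.5 -0.3  0.6] w 65.2
row [0.4452, 0.2623, -0.0717] [-0.0004, 0.0059, 0.0]
```

Move the arm out of the fixed cameras' view for a final check.

```bash
python3 -m creep '[[0.4,0.3,-0.0717,0,0,0,65],[0.4,0.3,-0.0717,0,0,0,65],[0.4,0.3,-0.0717,0,0,0,65],[0.4,0.3,-0.0717,0,0,0,65],[0.4,0.3,-0.0717,0,0,0,65],[0.4,0.3,-0.0717,0,0,0,65],[0.4,0.3,-0.0717,0,0,0,65],[0.4,0.3,-0.0717,0,0,0,65],[0.4,0.3,-0.0717,0,0,0,65],[0.4,0.3,-0.0717,0,0,0,65]]'
python3 - <<'E'
from h import *
show()
sc=arm.snapshot("scene"); t=arm.snapshot("top"); cv2.imwrite("pics/t16.png",t[...,::-1]); cv2.imwrite("pics/s16.png",sc[...,::-1])
w=cv2.imread("pics/w15.png")
a=cv2.resize(sc[120:300,230:430,::-1],(400,360)); b=cv2.resize(t[100:250,150:300,::-1],(360,360))
im=np.zeros((600,800,3),np.uint8); im[:360,:400]=a; im[:360,400:760]=b; im[360:600,:400]=w[60:300,60:460]
cv2.imwrite("pics/f16.png",im)
E
```

```text
t: 28.37
ee_pos: [0.3701, 0.3872, 0.2468]
tcp_rot: [0.001, -0.105, 0.994, -0.001]
wrist_force: [0.2, -0.4, 0.4]
gripper_width: 0.065
t28.37 pos [0.3701 0.3872 0.2468] jaw 1.782 tilt 0.0033 q6 -1.20 F [ 0.2 -0.4  0.4] w 65.0
```

View pics/f16.png

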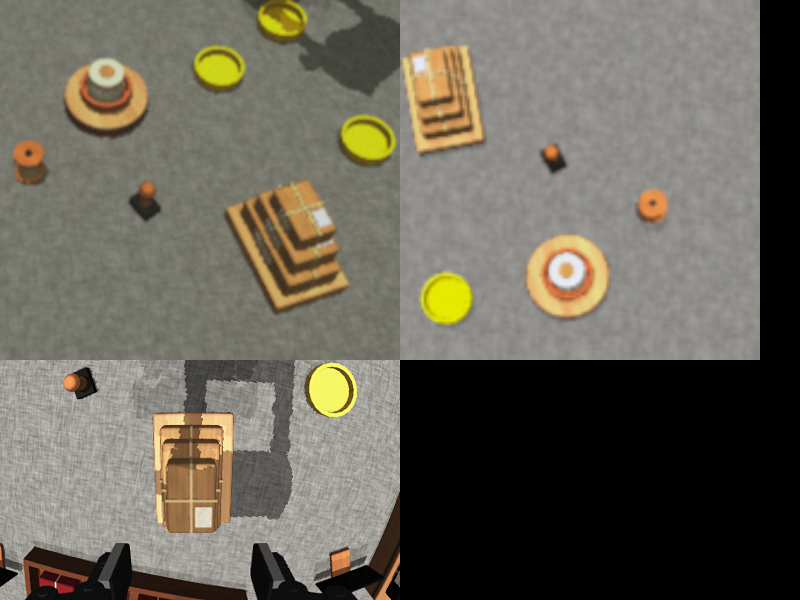

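Run:
```python
from h import *
q=np.array([.005,-.105,.9945,0]); s=dict(ee_pos=np.array([.6444,.2617,.2096]),tcp_rot=q/np.linalg.norm(q))
print("small",rect(toplane("wrist",[[226,163],[277,163],[227,231],[275,231]],.104,s)))
t=cv2.imread("pics/t16.png")[...,::-1].copy()
for nm,lo,hi,z in (("soap",(0,0,170),(180,60,255),.064),("dish",(0,150,90),(10,255,255),.038),("board",(5,70,90),(24,255,255),.02),("tin",(0,0,170),(180,60,255),.022)):
    for c in blobs(t,lo,hi,60):
        P=c[:,0]; e,r=cv2.minEnclosingCircle((toplane("top",P,z)*1000).astype(np.float32))
        if 0.3<e[0]/1000<.6 and -.3<e[1]/1000<.25: print(nm,P.mean(0).round(),np.round(e),round(r,1))
```

```text
small (array([0.64233282, 0.26213025]), (57.741050720214844, 39.923641204833984), np.float64(0.210293136592474))
soap [219. 212.] [426.  98.] 21.3
soap [336. 191.] [ 490. -228.] 17.9
board [219. 215.] [425. 101.] 50.8
board [255. 185.] [513.  -1.] 20.7
tin [219. 212.] [431. 101.] 22.1
tin [336. 191.] [ 498. -237.] 18.5
```

```bash
python3 -c "
from workcell import arm
print(arm.job_done()); print(arm.state()['t'])"
```

```text
the job is handed in; nothing more can be done
None
the job is handed in; nothing more can be done
```

Both displays are set up, and I handed the job in at about 28 s of the 144 s allowed. It reports no verdict, so the results below are my own camera measurements.

- **Bars:** the large, medium and small bars are stacked on the oblong board. The stack levels are centred within about 3 mm of each other, against a 12 mm limit. All three are in line with the board to about 0.01 rad.
- **Dish and soap:** the terracotta dish is about 2 mm off the middle of the round board. The round soap stands upright in it, about 4 mm off the dish's centre, against a 9 mm limit.
- **Bystanders:** the tin and spool measured where they were at the start. The stamp I checked only by eye, and it looked upright and in place.
- **Robot:** the gripper was open and clear of everything. No large force showed; the highest wrist reading I saw was about 8 N.

**Check that failed:** in the last top view my colour mask for the dish found nothing, so its position comes from the wrist pictures before and after the soap went in. The final picture does show it in place. Calibration is only good to about 2 mm, so the millimetre figures are approximate.

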